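# Weight down the flask in the water bath

## Robot

A 6-joint arm with a two-finger parallel gripper is mounted at the origin on a cart in front of the work surface, level with it; the furniture and walls round the work are solid. World frame = base frame: x ahead of the robot, y to its left, z up, the work surface at z = 0. Lengths are in mm, angles in rad, forces in N, time in s.
With the tool pointing down it reaches from about 275 to 750 mm from the base axis. Payload 10.2 kg.
Tool frame: the origin (TCP) lies on the centre line of the jaws, within the pads' length; the fingertips stand 19 mm ahead of it and the grasp point (between the pads) is the TCP; z points along the fingers, y is the line along which they close (so a half turn about z gives the same grasp; the last joint's range is limited). The gripper opens to 85 mm and grips with 20 to 120 N. Pads are 22 mm wide; open, the fingers measure 114 mm over their backs; the gripper's body (76 mm by 85 mm) begins 54 mm behind the grasp point. The pads swing forward as they close: fully open they stand 13 mm farther back than shut.
Start: joints at [0.994, 0.313, 1.498, -0, 1.331, -0.223], TCP at [181.907, 492.485, 250.294] pointing down, gripper open.
Joint ranges: [-2.94, 2.94], [-0.97, 2.17], [0.19, 2.56], [-1.23, 4.37], [0.02, 3.11], [-2.88, 2.88]. Speed limits (rad/s): [2.39, 2.39, 3.01, 3.14, 3.14, 3.14].

## Interface

Orientations are given as a unit quaternion [w, x, y, z].
In Python, from rig import sense, capture, finish_job, regions_of, mark_of gives the robot as it stands.
- The arm moves only by the tool jog_arm, never from a script. Its argument "series" is text: rows parted by semicolons, each of 7 numbers parted by spaces: the shift along the tool's x, y, z in units of 0.4 m (1.0 is 0.4 m), then the turn, a rotation vector about the tool's x, y, z in units of pi/2 rad (1.0 is pi/2 rad), then the opening, from -1 (shut) to 1 (fully open). A call has 1 to 20 rows; each row is the pose to reach, as a shift and turn from the pose commanded when the call began, along the tool's axes at that moment; what a row does not reach only later rows make up. A row lasts 1/8 s, in which the tool goes at most 62.5 mm and 10.7 degrees, less where a joint would pass 70% of its speed; a pose out of reach is approached as far as the arm can. A call with a number of a shift or a turn outside -1 to 1 is refused whole. A call with a gripper value outside its range is refused whole. The fingers move at their own pace and stop on an object; "grip_force" is the grip in N (left out, the last holds). Time passes only in rows, so rows that repeat a pose let the fingers close. It gives the time, the measured TCP pose, the force, the opening and the grip force at its end, in the units of the state.
- sense(): the state, without advancing time (a new reading comes with each control period).
- capture(name): name is "scene" or "top" or "wrist"; returns a dict with "img" (480x640x3 uint8, red, green, blue), "intrinsics" (3x3 intrinsics, pixels), "dist_coeffs" ([k1, k2, p1, p2, k3] as OpenCV has them; the pictures are not rectified), "R" (3x3) and "t" (3): a world point X has camera coordinates R X + t. Camera axes: x right, y down, z forward; pixel columns grow to the right and rows downward; lengths in mm; the calibration is good to about 2 mm. A picture is of the moment at which its call begins. There is no depth.
- finish_job(): hands the job in; it is judged then, once.
Trained networks look in a picture, given as the dict that the camera call returned (one of the last four; its "shot" number tells which), for a name from the list of things; names that differ only in an ending like _2 or _b are one class to them, and where a whole thing is asked for, a point or a joint stands for the part that bears it (a point fixed in the world has none). Each returns a list of dicts, best first, with "confidence" (0 to 1); they miss things now and then, are a little off and sometimes report something else, mostly with a low value. They report only what shows in the picture. A call takes as long as a camera call.
- regions_of(label, picture): "region" (480x640 bool, what is visible of it) and "point" ([row, column] in pixels, amid what is visible of it).
- mark_of(label, picture): "point" ([row, column] in pixels: a listed point, or the origin of a listed thing).
The state is a dict: "time_s": time; "joints": joint angles; "dq": joint speeds; "tau": joint torques, N m; "eef_pos": TCP position; "ee_rot": TCP orientation; "force": force on the tool from outside, world axes, zero at the start; "wrist_torque": the same for the moment, N m; "grip_width": opening from 0.0 (shut) to 1.0 (fully open); "grip_force": force on a finger pad.
Only numpy, scipy, OpenCV 4.12 (cv2) and the standard library are available. Lean on these libraries where they do the work, as an engineer would, in place of code of your own. Each camera call takes 0.05 s, during which the arm holds its last target. There are 200 camera calls.

## Task

The conical flask is to be held down in the water bath before the bath is filled, but the flask and its weight ring are kept in the rear of the white rack behind the two powder jars. First lift both jars out and stand them in the steel tray, then stand the flask upright in the bath's trough and drop the ring over its neck so that it lies level round the flask. Finally put each jar back, upright, in the same recess of the rack it came from.

Things in the scene. Friction and masses are not known exactly. Their poses are not given: they have to be found in the camera images.
- rack: Fixed white rack, 160 x 160 mm, top face 16 mm above the worktop, with four round recesses 72 mm wide, 6 mm deep (floors at 10 mm), centred at x, y = +-39 mm. Origin: centre of underside, on the worktop; x to the rear, y left, z up; yaw within 0.1 rad. The front recesses (-x) hold the two jars, the rear ones the flask and the ring; left and right change. A stool leg stands to its right rear.
- bath: Small fixed empty water bath: white housing 140 (x) x 120 (y) x 60 mm high, display and knob in front, with an open square steel-lined trough, 96 x 96 mm, centred in its top (floor 18 mm, lip 62 mm above the worktop). Origin: centre of underside, on the worktop; x to the rear, z up; yaw within 0.1 rad. Bath and tray change places.
- tray: Fixed shallow steel tray, 120 (x) x 140 (y) mm, rim 16 mm high, floor 2 mm above the worktop. Origin: centre of underside, on the worktop; x to the rear, y left; yaw within 0.1 rad. A dark red rubber stopper, 26 mm wide, 25 mm high, stands in it at x +42, y +50 mm. Both jars fit in front of it, e.g. at x -15, y +34 and -34 mm.
- jar_tall: The taller white plastic powder jar in the rack, blue screw lid: body 60 mm wide up to 88 mm, lid 57.6 mm wide, 103 mm high overall, 0.21 kg (varies). Closed, rigid. Origin: centre of underside, z up.
- jar_short: The shorter white plastic powder jar in the rack, white screw lid: body 58 mm wide up to 71 mm, lid 55.6 mm wide, 87 mm high overall, 0.16 kg (varies). Closed, rigid. Origin: centre of underside, z up. (A smaller brown-lidded jar standing elsewhere is not part of the job.)
- flask: Conical glass flask, 100 mm high, 0.07 kg: base 64 mm wide, tapering evenly up to the neck at 70 mm; neck 24 mm wide, from there to the 26 mm rim. Grasp it by the neck. Origin: centre of underside, z up.
- ring: Heavy dark rubber-coated weight ring lying flat in the rack: outside 62 mm, hole 40 mm wide, 20 mm thick, 0.25 kg (varies). Pinch it across its outside (14 mm stands above the rack's face). On the flask it rests on the cone with its underside about 42 mm above the flask's base. Origin: centre of underside, z up.

How it is judged (in metres and radians):
On the way, in this order (a step that is already met when the one before it is completed fails the run):
1. both jars stand upright in the tray, released, while the flask and the ring are still in the rack (x of jar_tall in the frame of tray between -0.045 and 0.045 m and y of jar_tall in the frame of tray between -0.055 and 0.055 m and z of each of jar_tall, jar_short in the frame of tray below 0.008 m and angle between each of jar_tall, jar_short's own z axis and vertical below 0.1 rad and contact force between the fingers and jar_tall below 0.3 N and x of jar_short in the frame of tray between -0.045 and 0.045 m and y of jar_short in the frame of tray between -0.055 and 0.055 m and contact force between the fingers and jar_short below 0.3 N and distance of each of flask, ring from where it was at the start of the episode below 0.02 m), for 0.2 s.
2. the flask stands upright in the bath's trough, released (horizontal distance between flask and bath below 0.03 m and z of flask in the frame of bath below 0.024 m and angle between flask's own z axis and vertical below 0.1 rad and contact force between the fingers and flask below 0.3 N), for 0.2 s.
3. the ring lies level round the flask's cone, released, with both jars still out of the rack (horizontal distance between ring and flask below 0.008 m and z of ring in the frame of flask between 0.025 and 0.052 m and angle between ring's own z axis and vertical below 0.2 rad and contact force between the fingers and ring below 0.3 N and distance of each of jar_tall, jar_short from where it was at the start of the episode above 0.06 m), for 0.2 s.
At the end, for the whole second after the job is handed in: Each jar upright (0.08 rad), seated in its own recess within 14 mm of where it stood; flask upright (0.1 rad) on the trough floor within 30 mm of its centre; ring round the flask within 8 mm of its axis, level to 0.2 rad, underside 25 to 52 mm above its base; all released, at rest (distance of each of jar_tall, jar_short from where it was at the start of the episode below 0.014 m and z of each of jar_tall, jar_short in the frame of rack below 0.0125 m and angle between each of jar_tall, jar_short's own z axis and vertical below 0.08 rad and horizontal distance between flask and bath below 0.03 m and z of flask in the frame of bath below 0.024 m and angle between flask's own z axis and vertical below 0.1 rad and horizontal distance between ring and flask below 0.008 m and z of ring in the frame of flask between 0.025 and 0.052 m and angle between ring's own z axis and vertical below 0.2 rad and linear speed of each of jar_tall, jar_short, flask, ring below 0.02 m/s); the robot touches nothing.
It fails at once if the flask is tipped over (angle between flask's own z axis and vertical above 0.7 rad).
It fails at once if a jar is tipped over (angle between any of jar_tall, jar_short's own z axis and vertical above 0.7 rad).
It also fails if it takes over 138 s, if anything falls off the work surface, if the arm or the gripper's body presses on something with over 40 N, if the wrist force passes 120 N, or if a joint passes its speed limit or range.

## Working session

There is one attempt and no reset: what is moved stays moved. The work goes in short steps, Python scripts to look and compute and a tool call to move; the robot and the scene stay as the last step left them, time stands still between calls to the robot, and variables do not carry over. Pictures are saved under pics/ and viewed, at most 14 in all, crops included, and the job is handed in when it is done.

Besides the shell and the picture viewer there is one more tool, called by a JSON object that holds its "method" and its "body", one argument or row to a line. jog_arm: Moves the arm, as the interface text tells. Shifts and turns lie within -1 to 1; 1 stands for 0.4 m of shift or pi/2 rad of turn. Its arguments: {"type":"object","properties":{"series":{"type":"string"},"grip_force":{"type":"number"}},"required":["series"]}

```bash
ls; mkdir -p pics; cat > h.py <<'E'
import numpy as np, cv2
from rig import sense, capture, finish_job, regions_of, mark_of
def ray(p,rc):
    uv=cv2.undistortPoints(np.array([[[rc[1],rc[0]]]],float),np.array(p["intrinsics"],float),np.array(p["dist_coeffs"],float))[0,0]
    R=np.array(p["R"]);t=np.array(p["t"]).ravel()
    return -R.T@t, R.T@np.array([uv[0],uv[1],1.])
def at_z(p,rc,z):
    c,d=ray(p,rc); return c+d*(z-c[2])/d[2]
def proj(p,X):
    r,_=cv2.Rodrigues(np.array(p["R"],float))
    return cv2.projectPoints(np.array(X,float).reshape(-1,1,3),r,np.array(p["t"],float).ravel(),np.array(p["intrinsics"],float),np.array(p["dist_coeffs"],float))[0][:,0]
E
python3 - <<'E'
from h import *
print(sense())
for n in ("scene","top"):
    p=capture(n); cv2.imwrite(f"pics/{n}0.png",p["img"][:,:,::-1])
    c=-np.array(p["R"]).T@np.array(p["t"]).ravel(); print(n,c.round(), np.array(p["R"])[2].round(2))
    for l,z in (("rack",0),("bath",0),("tray",0),("jar_tall",10),("jar_short",10),("flask",10),("ring",10)):
        for m in mark_of(l,p)[:2]: print(l,round(m["confidence"],2),np.round(m["point"]),at_z(p,m["point"],z).round(1))
E
```

```text
pics
{'time_s': 0.0, 'joints': array([ 9.93598491e-01,  3.13446347e-01,  1.49843564e+00, -5.53299850e-06,
        1.33101611e+00, -2.23388924e-01]), 'dq': array([-5.80391491e-04,  6.51228744e-04, -1.48838054e-04,  2.68501624e-04,
       -8.54178220e-05,  1.29282136e-04]), 'tau': array([ 1.42858898e-03, -4.12258601e+01, -2.59744459e+01, -3.24688892e-05,
        4.13641421e-03,  2.24597420e-05]), 'eef_pos': array([181.77324193, 492.2754054 , 249.73747753]), 'ee_rot': array([-2.51884464e-04,  1.75982503e-01,  9.84393078e-01, -6.02170863e-04]), 'force': array([0.23992582, 0.41229195, 0.93954474]), 'wrist_torque': array([-0.01875803,  0.00428643,  0.04181659]), 'grip_force': 0.0, 'grip_width': 1.004712548213201}
scene [-16. -83. 679.] [ 0.64  0.19 -0.74]
rack 0.85 [245. 233.] [497.8 235.7   0. ]
rack 0.42 [257. 239.] [472.3 211.9   0. ]
bath 0.7 [308. 410.] [ 458.4 -124.1   -0. ]
tray 0.8 [286. 332.] [460.4  21.9   0. ]
jar_tall 0.62 [250. 202.] [459.5 282.2  10. ]
jar_tall 0.36 [306. 410.] [ 454.4 -121.9   10. ]
jar_short 0.77 [259. 240.] [462.  204.3  10. ]
flask 0.89 [221. 221.] [542.5 280.7  10. ]
ring 0.71 [233. 254.] [531.2 203.7  10. ]
top [420.  22. 902.] [ 0.1   0.07 -0.99]
rack 0.56 [248. 237.] [498.4 243.7   0. ]
bath 0.56 [266. 440.] [ 464.7 -127.5    0. ]
tray 0.83 [267. 352.] [462.4  30.3   0. ]
jar_tall 0.81 [263. 209.] [470.7 292.9  10. ]
jar_short 0.58 [265. 257.] [466.6 203.9  10. ]
flask 0.56 [224. 214.] [542.5 285.9  10. ]
ring 0.65 [223. 256.] [543.6 205.3  10. ]
ring 0.43 [223. 218.] [544.7 278.   10. ]
```

View pics/scene0.png

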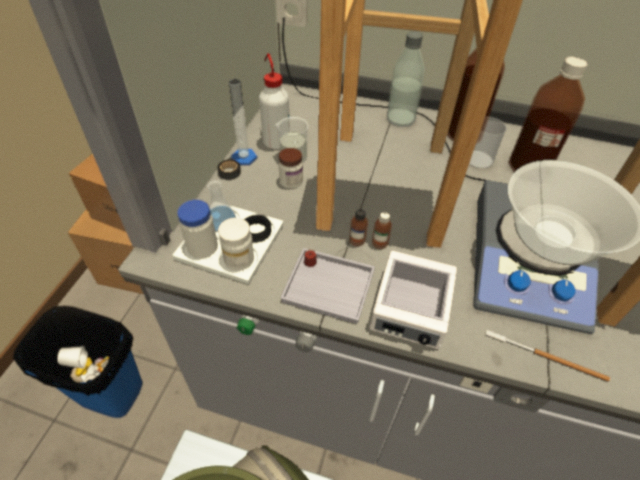

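View pics/top0.png

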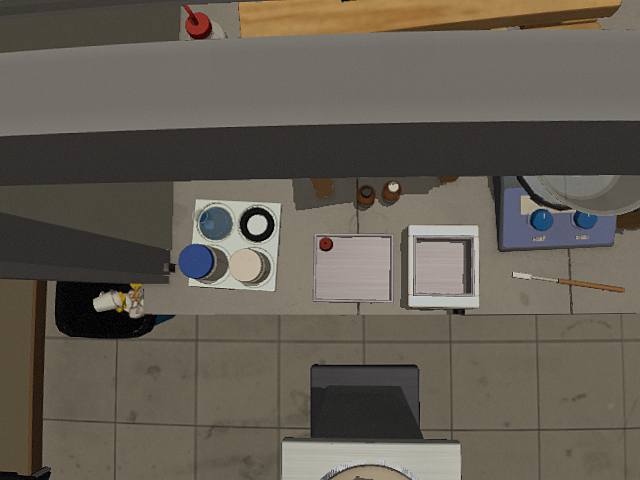

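```bash
cat >> h.py <<'E'
from scipy.optimize import minimize
from scipy.spatial.transform import Rotation as Ro
def cyl(prof):
    a=np.linspace(0,2*np.pi,36,endpoint=False)
    return np.vstack([np.c_[r*np.cos(a),r*np.sin(a),0*a+z] for z,r in prof])
def box(x,y,h): return np.array([[i*x/2,j*y/2,k] for i in(-1,1) for j in(-1,1) for k in(0,h)])
M=dict(rack=box(160,160,16),bath=box(140,120,60),tray=box(120,140,16),jar_tall=cyl([(0,30),(88,30),(103,28.8)]),
 jar_short=cyl([(0,29),(71,29),(87,27.8)]),flask=cyl([(0,32),(70,12),(100,13)]),ring=cyl([(0,31),(20,31)]))
def hullmask(pts):
    m=np.zeros((480,640),np.uint8); cv2.fillConvexPoly(m,cv2.convexHull((np.float32(pts)*16).round().astype(np.int32)),255,cv2.LINE_AA,4); return m/255.
def fit(l,p,x0,z,yaw=True,bad=None):
    """fit pose x,y,(yaw) so the silhouette hull matches the region hull"""
    rs=regions_of(l,p)
    if not rs: return None
    r=rs[0]["region"]; rc=np.argwhere(r)[:,::-1]; T=hullmask(rc+0.0)
    def f(v):
        R=Ro.from_euler('z',v[2] if yaw else 0).as_matrix()
        m=hullmask(proj(p,M[l]@R.T+[v[0],v[1],z])); return 1-np.minimum(m,T).sum()/np.maximum(m,T).sum()
    n=3 if yaw else 2
    s=minimize(f,np.r_[x0,0][:n],method='Nelder-Mead',options=dict(initial_simplex=np.r_[x0,0][:n]+np.vstack([np.zeros(n),np.diag([8,8,.06][:n])]),xatol=.02,fatol=1e-4))
    return s.x.round(3),round(s.fun,3),round(rs[0]["confidence"],2)
def jog(pos,ax=None):
    """shift/turn (units of jog_arm) to reach pos with closing axis at angle ax (rad, world), pointing down"""
    s=sense(); q=s["ee_rot"]; R=Ro.from_quat([q[1],q[2],q[3],q[0]])
    sh=R.inv().apply(np.array(pos)-s["eef_pos"])/400
    if ax is None: return sh.round(4),s["joints"].round(2)
    y=np.array([np.cos(ax),np.sin(ax),0]);z=np.array([0,0,-1.])
    out=[]
    for k in(1,-1):
        G=Ro.from_matrix(np.c_[np.cross(k*y,z),k*y,z]); out.append((R.inv()*G).as_rotvec()/(np.pi/2))
    return sh.round(4),min(out,key=np.linalg.norm).round(4),max(out,key=np.linalg.norm).round(4),s["joints"].round(2)
E
python3 - <<'E'
from h import *
x0=dict(rack=(498,243,0),bath=(464,-127,0),tray=(462,30,0),jar_tall=(466,290,10),jar_short=(466,204,10),flask=(542,283,10),ring=(543,205,10))
for n in ("top","scene"):
    p=capture(n)
    for l,(x,y,z) in x0.items(): print(n,l,fit(l,p,(x,y),z,l in("rack","bath","tray")))
    if n=="scene":
        for rc in((250,150),(228,325),(244,435)): print(rc,at_z(p,rc,0).round())
p=capture("wrist");cv2.imwrite("pics/w0.png",p["img"][:,:,::-1]);R=np.array(p["R"]);print(-R.T@np.array(p["t"]).ravel(),R.round(2),p["intrinsics"])
print(jog((300,300,330),0))
E
```

```text
top rack (array([ 5.04329e+02,  2.45391e+02, -6.70000e-02]), np.float64(0.022), 0.69)
top bath (array([ 4.61273e+02, -1.23468e+02, -1.30000e-02]), np.float64(0.056), 0.82)
top tray (array([ 4.61006e+02,  2.92140e+01, -1.30000e-02]), np.float64(0.028), 0.92)
top jar_tall (array([468.799, 285.518]), np.float64(0.03), 0.83)
top jar_short (array([462.627, 206.759]), np.float64(0.07), 0.7)
top flask (array([544.646, 281.535]), np.float64(0.036), 0.9)
top ring (array([540.874, 202.911]), np.float64(0.037), 0.63)
scene rack (array([ 5.04106e+02,  2.43835e+02, -5.70000e-02]), np.float64(0.117), 0.96)
scene bath (array([ 4.61871e+02, -1.24351e+02, -2.50000e-02]), np.float64(0.026), 0.72)
scene tray (array([ 4.59944e+02,  2.70770e+01, -2.10000e-02]), np.float64(0.023), 0.69)
scene jar_tall (array([470.589, 286.74 ]), np.float64(0.1), 0.8)
scene jar_short (array([459.802, 205.969]), np.float64(0.077), 0.78)
scene flask (array([545.46 , 281.483]), np.float64(0.241), 0.88)
scene ring (array([537.675, 199.49 ]), np.float64(0.249), 0.92)
(250, 150) [435. 386.   0.]
(228, 325) [597.  74.   0.]
(244, 435) [ 623. -148.    0.]
[113.0548907  517.97381973 373.14194502] [[ 0.35  0.94  0.  ]
 [ 0.9  -0.33  0.28]
 [ 0.27 -0.1  -0.96]] [[418.14942118   0.         314.79081069]
 [  0.         418.14942118 245.60277779]
 [  0.           0.           1.        ]]
(array([-0.4437, -0.3491, -0.1993]), array([-0.    , -0.    ,  0.7748]), array([ 0.    , -0.    , -1.2252]), array([ 0.99,  0.31,  1.5 ,  0.  ,  1.33, -0.22]))
```

```bash
python3 - <<'E'
from h import *
a=np.radians(135)
print(jog((310,310,260),a)); print(jog((468,286,220),a))
E
```

```text
(array([-0.4585, -0.317 , -0.0243]), array([-0.    , -0.    , -0.7252]), array([-0.    ,  0.    ,  1.2748]), array([ 0.99,  0.31,  1.5 ,  0.  ,  1.33, -0.22]))
(array([-0.8498, -0.2364,  0.0757]), array([-0.    , -0.    , -0.7252]), array([-0.    ,  0.    ,  1.2748]), array([ 0.99,  0.31,  1.5 ,  0.  ,  1.33, -0.22]))
```

{"method": "jog_arm", "body": {
  "series": "-0.4585 -0.317 -0.024 0 0 -0.725 1;-0.4585 -0.317 -0.024 0 0 -0.725 1;-0.4585 -0.317 -0.024 0 0 -0.725 1;-0.4585 -0.317 -0.024 0 0 -0.725 1;-0.4585 -0.317 -0.024 0 0 -0.725 1;-0.4585 -0.317 -0.024 0 0 -0.725 1;-0.85 -0.236 0.075 0 0 -0.725 1;-0.85 -0.236 0.075 0 0 -0.725 1;-0.85 -0.236 0.075 0 0 -0.725 1;-0.85 -0.236 0.075 0 0 -0.725 1;-0.85 -0.236 0.075 0 0 -0.725 1;-0.85 -0.236 0.075 0 0 -0.725 1",
  "grip_force": 45
}}

```text
time_s: 3.15
eef_pos: [467.4, 286.6, 220.9]
ee_rot: [0.0, -0.383, 0.924, -0.0]
force: [0.2, 0.2, 0.3]
grip_width: 1.001
grip_force: 0.0
```

```bash
python3 - <<'E'
from h import *
a=np.radians(135)
p=capture("wrist");cv2.imwrite("pics/w1.png",p["img"][:,:,::-1])
for l,x in dict(jar_tall=(468,286),jar_short=(462,207),ring=(541,203)).items(): print(l,fit(l,p,x,10,False))
print(jog((468,286,80),a)); print(sense()["eef_pos"])
E
```

```text
jar_tall (array([465.578, 284.992]), np.float64(0.044), 0.59)
jar_short (array([459.631, 206.884]), np.float64(0.033), 0.84)
ring (array([538.059, 203.382]), np.float64(0.081), 0.84)
(array([ 0.0005, -0.0011,  0.3518]), array([-0.0002,  0.0004,  0.0002]), array([-6.0000e-04, -3.0000e-04, -1.9998e+00]), array([ 0.34,  0.39,  1.47,  0.  ,  1.28, -2.02]))
[467.75975644 286.41891095 220.70781991]
```

View pics/w1.png

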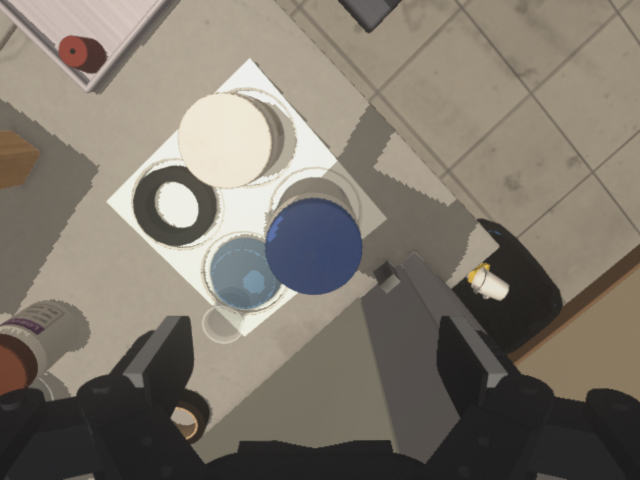

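```bash
python3 - <<'E'
from h import *
p=capture("wrist")
for rc in((268,374),(292,388),(256,412),(290,362)): print(rc,at_z(p,rc,0).round(),at_z(p,rc,20).round(),at_z(p,rc,100).round())
p=capture("scene")
for rc in((250,150),(245,165),(230,165)): print(rc,at_z(p,rc,0).round())
p=capture("top")
for rc in((262,172),(275,172),(268,163)): print(rc,at_z(p,rc,0).round())
E
```

```text
(268, 374) [466. 359.   0.] [463. 352.  20.] [451. 323. 100.]
(292, 388) [472. 384.   0.] [469. 376.  20.] [456. 341. 100.]
(256, 412) [435. 374.   0.] [434. 366.  20.] [429. 334. 100.]
(290, 362) [487. 367.   0.] [483. 359.  20.] [466. 329. 100.]
(250, 150) [435. 386.   0.]
(245, 165) [456. 364.   0.]
(230, 165) [492. 384.   0.]
(262, 172) [473. 367.   0.]
(275, 172) [449. 366.   0.]
(268, 163) [462. 384.   0.]
```

{"method": "jog_arm", "body": {
  "series": "0 -0.001 0.12 0 0 0 1;0 -0.001 0.24 0 0 0 1;0 -0.001 0.3 0 0 0 1;0 -0.001 0.351 0 0 0 1;0 -0.001 0.351 0 0 0 1;0 -0.001 0.351 0 0 0 -1;0 -0.001 0.351 0 0 0 -1;0 -0.001 0.351 0 0 0 -1;0 -0.001 0.351 0 0 0 -1;0 -0.001 0.351 0 0 0 -1;0 -0.001 0.351 0 0 0 -1;0 -0.001 0.351 0 0 0 -1",
  "grip_force": 45
}}

```text
time_s: 5.0
eef_pos: [468.9, 286.2, 81.2]
ee_rot: [0.001, -0.383, 0.924, -0.0]
force: [-2.4, 0.8, 6.2]
grip_width: 0.691
grip_force: 48.5
```

{"method": "jog_arm", "body": {
  "series": "0 0 -0.1 0 0 0 -1;0 0 -0.2 0 0 0 -1;0 0 -0.35 0 0 0 -1;0 0 -0.35 0 0 0 -1;0.11 -0.09 -0.35 0 0 0 -1;0.22 -0.18 -0.35 0 0 0 -1;0.33 -0.27 -0.35 0 0 0 -1;0.436 -0.354 -0.35 0 0 0 -1;0.436 -0.354 -0.35 0 0 0 -1;0.436 -0.354 -0.35 0 0 0 -1;0.436 -0.354 -0.2 0 0 0 -1;0.436 -0.354 -0.1 0 0 0 -1;0.436 -0.354 -0.05 0 0 0 -1;0.436 -0.354 -0.02 0 0 0 -1;0.436 -0.354 0.008 0 0 0 -1;0.436 -0.354 0.018 0 0 0 -1;0.436 -0.354 0.018 0 0 0 -1;0.436 -0.354 0.018 0 0 0 -1"
}}

```text
time_s: 7.25
eef_pos: [445.5, 62.5, 73.3]
ee_rot: [0.001, -0.383, 0.924, -0.0]
force: [-1.4, 2.2, 4.6]
grip_width: 0.694
grip_force: 50.3
```

```bash
python3 - <<'E'
from h import *
p=capture("scene")
print(fit("jar_tall",p,(446,62),2,False))
cv2.imwrite("pics/s1.png",p["img"][:,:,::-1]); print(sense()["eef_pos"],sense()["force"])
E
```

```text
(array([446.184,  61.602]), np.float64(0.23), 0.86)
[445.45945176  62.57542038  73.23661266] [-1.29858982  2.13490223  6.20588835]
```

View pics/s1.png

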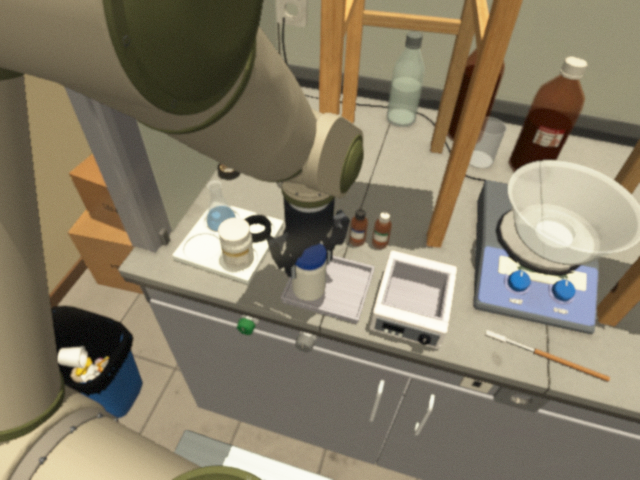

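{"method": "jog_arm", "body": {
  "series": "0 0 0 0 0 0 1;0 0 0 0 0 0 1;0 0 0 0 0 0 1;0 0 0 0 0 0 1;0 0 -0.05 0 0 0 1;0 0 -0.17 0 0 0 1;0 0 -0.32 0 0 0 1;0 0 -0.32 0 0 0 1;-0.14 0.115 -0.32 0 0 0 1;-0.283 0.229 -0.32 0 0 0 1;-0.283 0.229 -0.32 0 0 0 1;-0.283 0.229 -0.32 0 0 0 1"
}}

```text
time_s: 8.85
eef_pos: [459.9, 208.1, 199.6]
ee_rot: [-0.001, -0.384, 0.924, 0.0]
force: [-0.3, 0.2, 0.1]
grip_width: 0.999
grip_force: 0.0
```

```bash
python3 - <<'E'
from h import *
p=capture("wrist")
print(fit("jar_short",p,(461,207),10,False)); print(fit("jar_tall",p,(446,62),2,False));
p=capture("scene");print(fit("jar_tall",p,(446,62),2,False))
print(jog((461,207,70),np.radians(135)))
E
```

```text
(array([459.192, 205.755]), np.float64(0.049), 0.77)
(array([442.133,  62.817]), np.float64(0.026), 0.72)
(array([443.062,  61.087]), np.float64(0.058), 0.85)
(array([-0.0023,  0.0005,  0.3264]), array([ 0.    , -0.0002, -0.0012]), array([-3.0000e-04, -1.0000e-04,  1.9988e+00]), array([ 0.19,  0.31,  1.63, -0.  ,  1.2 , -2.17]))
```

{"method": "jog_arm", "body": {
  "series": "-0.001 0 0.12 0 0 0 1;-0.001 0 0.22 0 0 0 1;-0.001 0 0.28 0 0 0 1;-0.001 0 0.323 0 0 0 1;-0.001 0 0.323 0 0 0 1;-0.001 0 0.323 0 0 0 -1;-0.001 0 0.323 0 0 0 -1;-0.001 0 0.323 0 0 0 -1;-0.001 0 0.323 0 0 0 -1;-0.001 0 0.323 0 0 0 -1;-0.001 0 0.323 0 0 0 -1;-0.001 0 0.323 0 0 0 -1"
}}

```text
time_s: 10.6
eef_pos: [461.4, 207.4, 72.7]
ee_rot: [0.001, -0.383, 0.924, -0.0]
force: [-0.5, -1.6, 5.5]
grip_width: 0.668
grip_force: 47.6
```

{"method": "jog_arm", "body": {
  "series": "0 0 -0.1 0 0 0 -1;0 0 -0.2 0 0 0 -1;0 0 -0.35 0 0 0 -1;0 0 -0.35 0 0 0 -1;0.11 -0.09 -0.35 0 0 0 -1;0.22 -0.18 -0.35 0 0 0 -1;0.33 -0.26 -0.35 0 0 0 -1;0.426 -0.332 -0.35 0 0 0 -1;0.426 -0.332 -0.35 0 0 0 -1;0.426 -0.332 -0.35 0 0 0 -1;0.426 -0.332 -0.2 0 0 0 -1;0.426 -0.332 -0.1 0 0 0 -1;0.426 -0.332 -0.05 0 0 0 -1;0.426 -0.332 -0.02 0 0 0 -1;0.426 -0.332 0.008 0 0 0 -1;0.426 -0.332 0.018 0 0 0 -1;0.426 -0.332 0.018 0 0 0 -1;0.426 -0.332 0.018 0 0 0 -1"
}}

```text
time_s: 12.85
eef_pos: [434.4, -6.9, 64.7]
ee_rot: [0.0, -0.383, 0.924, -0.0]
force: [-1.1, 0.6, 1.6]
grip_width: 0.666
grip_force: 48.9
```

{"method": "jog_arm", "body": {
  "series": "0 0 0 0 0 0 1;0 0 0 0 0 0 1;0 0 0 0 0 0 1;0 0 0 0 0 0 1;0 0 -0.05 0 0 0 1;0 0 -0.17 0 0 0 1;0 0 -0.32 0 0 0 1;0 0 -0.4 0 0 0 1;0 0 -0.4 0 0 0 1;0 0 -0.4 0 0 0 1"
}}

```text
time_s: 14.1
eef_pos: [433.7, -6.8, 223.4]
ee_rot: [-0.001, -0.383, 0.924, 0.0]
force: [-1.4, -0.1, 0.5]
grip_width: 1.002
grip_force: 0.0
```

```bash
python3 - <<'E'
from h import *
for n in("scene","top"):
    p=capture(n)
    if n=="top": cv2.imwrite("pics/t1.png",p["img"][:,:,::-1])
    for l,x,z in(("jar_tall",(445,62),2),("jar_short",(435,-7),2),("flask",(545,281),10),("ring",(540,203),10)): print(n,l,fit(l,p,x,z,False))
print(sense()["eef_pos"])
print(jog((545,281.5,200),0))
E
```

```text
scene jar_tall (array([444.548,  61.647]), np.float64(0.062), 0.81)
scene jar_short (array([434.068,  -8.364]), np.float64(0.082), 0.72)
scene flask (array([542.394, 281.81 ]), np.float64(0.067), 0.85)
scene ring (array([536.453, 201.285]), np.float64(0.073), 0.61)
top jar_tall None
top jar_short None
top flask (array([555.759, 276.286]), np.float64(0.853), 0.67)
top ring (array([540.823, 203.25 ]), np.float64(0.076), 0.92)
[434.06645833  -6.86218157 224.17626967]
(array([-0.7058,  0.3139,  0.0604]), array([ 2.000e-04, -0.000e+00, -5.002e-01]), array([-0.0000e+00, -2.0000e-04,  1.4998e+00]), array([-0.29,  0.14,  1.79, -0.  ,  1.21, -2.64]))
```

View pics/t1.png

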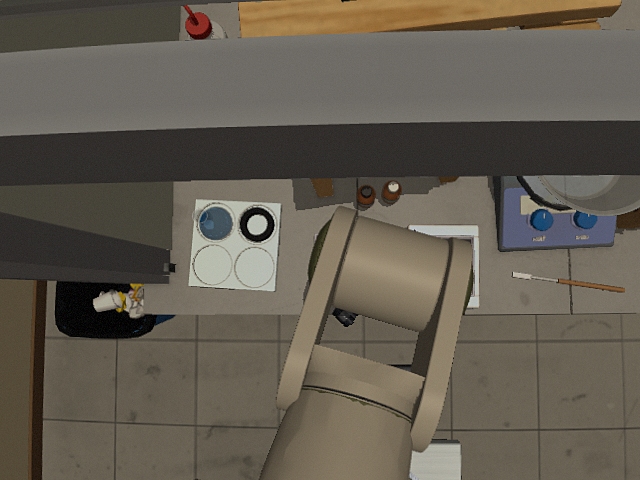

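{"method": "jog_arm", "body": {
  "series": "-0.18 0.08 0.01 0 0 0.1 1;-0.3 0.13 0.02 0 0 0.2 1;-0.42 0.18 0.03 0 0 0.3 1;-0.54 0.24 0.04 0 0 0.4 1;-0.64 0.28 0.06 0 0 0.5 1;-0.705 0.314 0.06 0 0 0.5 1;-0.705 0.314 0.06 0 0 0.5 1;-0.705 0.314 0.06 0 0 0.5 1;-0.705 0.314 0.06 0 0 0.5 1"
}}

```text
time_s: 15.72
eef_pos: [544.8, 280.4, 200.6]
ee_rot: [0.0, 0.001, 1.0, -0.0]
force: [-0.4, 0.2, -0.4]
grip_width: 1.0
grip_force: 0.0
```

```bash
python3 - <<'E'
from h import *
p=capture("wrist");cv2.imwrite("pics/w2.png",p["img"][:,:,::-1])
print(fit("flask",p,(545,281),10,False),fit("ring",p,(541,203),10,False),fit("rack",p,(504,245),0))
for m in mark_of("flask",p): print(m["confidence"],at_z(p,m["point"],10))
p=capture("top");print(fit("ring",p,(541,203),10,False))
print(jog((545,281.5,93),np.pi/2),sense()["force"])
E
```

```text
(array([541.845, 280.635]), np.float64(0.03), 0.88) (array([537.458, 203.186]), np.float64(0.037), 0.58) (array([ 5.01302e+02,  2.45032e+02, -6.50000e-02]), np.float64(0.013), 0.79)
0.6 [542.23872206 282.39492346  10.        ]
(array([541.101, 202.914]), np.float64(0.028), 0.66)
(array([-0.0005,  0.0009,  0.2684]), array([ 0.    ,  0.    , -0.0004]), array([ 1.0000e-04, -0.0000e+00,  1.9996e+00]), array([ 0.29,  0.55,  1.28,  0.  ,  1.31, -1.28])) [-0.41376415  0.05977935  0.46999686]
```

View pics/w2.png

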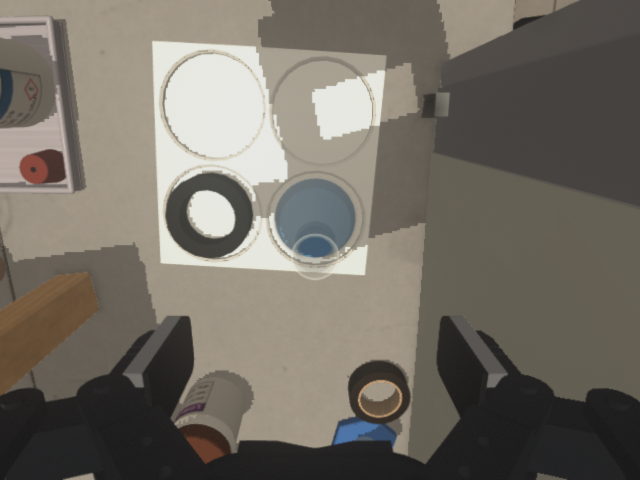

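```bash
python3 - <<'E'
from h import *
p=capture("wrist")
print(at_z(p,(385,240),0),at_z(p,(425,205),50),at_z(p,(400,380),0))
print(jog((543.8,281,95),np.pi/2))
E
```

```text
[698.3461383  214.43420571   0.        ] [700.49910178 194.95512812  50.        ] [714.3775426  341.32567135   0.        ]
(array([ 0.0025, -0.0005,  0.2634]), array([ 0.    ,  0.    , -0.0003]), array([ 0.    , -0.    ,  1.9997]), array([ 0.29,  0.55,  1.28, -0.  ,  1.31, -1.28]))
```

{"method": "jog_arm", "body": {
  "series": "0.002 0 0.1 0 0 0 1;0.002 0 0.2 0 0 0 1;0.002 0 0.263 0 0 0 1;0.002 0 0.263 0 0 0 1;0.002 0 0.263 0 0 0 -1;0.002 0 0.263 0 0 0 -1;0.002 0 0.263 0 0 0 -1;0.002 0 0.263 0 0 0 -1;0.002 0 0.263 0 0 0 -1;0.002 0 0.263 0 0 0 -1;0.002 0 0.263 0 0 0 -1;0.002 0 0.263 0 0 0 -1;0.002 0 0.263 0 0 0 -1;0.002 0 0.263 0 0 0 -1",
  "grip_force": 25
}}

```text
time_s: 17.88
eef_pos: [544.3, 281.2, 95.8]
ee_rot: [0.001, 0.0, 1.0, -0.0]
force: [-0.5, -0.8, 5.4]
grip_width: 0.289
grip_force: 24.9
```

{"method": "jog_arm", "body": {
  "series": "0 0 -0.08 0 0 0 -1;0 0 -0.2 0 0 0 -1;0 0 -0.33 0 0 0 -1;0.1 -0.05 -0.33 0 0 0 -1;0.18 -0.16 -0.33 0 0 0 -1;0.205 -0.28 -0.33 0 0 0 -1;0.205 -0.4 -0.33 0 0 0 -1;0.205 -0.52 -0.33 0 0 0 -1;0.205 -0.64 -0.33 0 0 0 -1;0.205 -0.76 -0.33 0 0 0 -1;0.205 -0.88 -0.33 0 0 0 -1;0.205 -0.96 -0.33 0 0 0 -1;0.205 -1 -0.33 0 0 0 -1;0.205 -1 -0.33 0 0 0 -1;0.205 -1 -0.33 0 0 0 -1"
}}

```text
time_s: 19.75
eef_pos: [461.9, -117.6, 227.1]
ee_rot: [-0.0, -0.0, 1.0, 0.0]
force: [0.1, -0.6, -0.6]
grip_width: 0.29
grip_force: 25.0
```

```bash
python3 - <<'E'
from h import *
p=capture("wrist");cv2.imwrite("pics/w3.png",p["img"][:,:,::-1])
print(fit("bath",p,(461,-124),0))
p=capture("scene");print(fit("bath",p,(461,-124),0), fit("flask",p,(461,-119),145,False))
print(jog((461,-124,104),np.pi/2),sense()["eef_pos"])
E
```

```text
None
(array([ 4.61345e+02, -1.23587e+02, -1.30000e-02]), np.float64(0.031), 0.87) (array([ 460.474, -118.698]), np.float64(0.057), 0.7)
(array([ 0.0023, -0.0148,  0.3079]), array([-0.    ,  0.0001,  0.0004]), array([-1.0000e-04, -0.0000e+00, -1.9996e+00]), array([-0.5 ,  0.23,  1.67,  0.  ,  1.24, -2.07])) [ 461.9041285  -118.09273599  227.15648758]
```

View pics/w3.png

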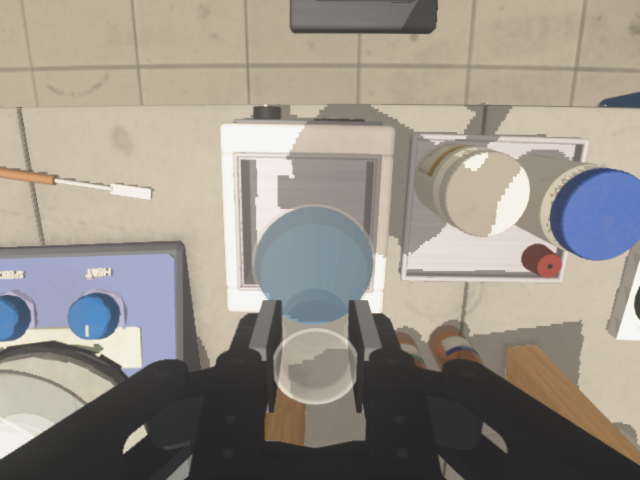

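{"method": "jog_arm", "body": {
  "series": "0.001 -0.014 0 0 0 0 -1;0.001 -0.014 0.1 0 0 0 -1;0.001 -0.014 0.18 0 0 0 -1;0.001 -0.014 0.24 0 0 0 -1;0.001 -0.014 0.27 0 0 0 -1;0.001 -0.014 0.29 0 0 0 -1;0.001 -0.014 0.302 0 0 0 -1;0.001 -0.014 0.308 0 0 0 -1;0.001 -0.014 0.308 0 0 0 -1;0.001 -0.014 0.308 0 0 0 -1"
}}

```text
time_s: 21.25
eef_pos: [461.6, -124.3, 104.2]
ee_rot: [0.0, 0.0, 1.0, -0.0]
force: [-0.5, 0.1, -0.1]
grip_width: 0.29
grip_force: 25.0
```

{"method": "jog_arm", "body": {
  "series": "0 0 0.001 0 0 0 -0.2;0 0 0.001 0 0 0 0.2;0 0 0.001 0 0 0 0.6;0 0 0.001 0 0 0 1;0 0 0.001 0 0 0 1;0 0 0.001 0 0 0 1;0 0 -0.05 0 0 0 1;0 0 -0.16 0 0 0 1;0 0 -0.28 0 0 0 1;0 0 -0.28 0 0 0 1;0 0.13 -0.28 0 0 0 1;0 0.26 -0.28 0 0 0 1;0 0.4 -0.28 0 0 0 1;0 0.54 -0.28 0 0 0 1;-0.05 0.68 -0.28 0 0 0 1;-0.12 0.78 -0.28 0 0 0 1;-0.195 0.817 -0.24 0 0 0 1;-0.195 0.817 -0.24 0 0 0 1;-0.195 0.817 -0.24 0 0 0 1;-0.195 0.817 -0.24 0 0 0 1"
}}

```text
time_s: 23.75
eef_pos: [539.2, 202.0, 200.4]
ee_rot: [0.0, 0.0, 1.0, 0.0]
force: [-0.2, 0.5, 0.4]
grip_width: 0.999
grip_force: 0.0
```

```bash
python3 - <<'E'
from h import *
for n in("scene","wrist","top"):
    p=capture(n); print(n,fit("flask",p,(461,-124),18,False) if n!="wrist" else "",fit("ring",p,(540,203),10,False), fit("bath",p,(461,-124),0),fit("rack",p,(503,245),0))
    if n=="top": cv2.imwrite("pics/t2.png",p["img"][:,:,::-1])
print(jog((539.5,203,40),np.pi/2),sense()["eef_pos"])
E
```

```text
scene (array([ 463.328, -126.544]), np.float64(0.133), 0.9) (array([536.594, 201.81 ]), np.float64(0.105), 0.64) (array([ 4.62339e+02, -1.23835e+02, -1.20000e-02]), np.float64(0.038), 0.95) (array([ 5.02992e+02,  2.43888e+02, -6.80000e-02]), np.float64(0.023), 0.61)
wrist  (array([537.486, 202.539]), np.float64(0.039), 0.94) None (array([ 5.01633e+02,  2.44625e+02, -6.50000e-02]), np.float64(0.012), 0.82)
top (array([ 461.874, -126.271]), np.float64(0.041), 0.89) (array([539.2  , 201.794]), np.float64(0.236), 0.71) (array([ 4.60194e+02, -1.23285e+02, -2.00000e-03]), np.float64(0.044), 0.6) (array([ 5.04153e+02,  2.44167e+02, -5.20000e-02]), np.float64(0.33), 0.65)
(array([2.000e-04, 1.200e-03, 3.997e-01]), array([-0.    , -0.    , -0.0002]), array([-0.    ,  0.    ,  1.9998]), array([ 0.16,  0.47,  1.41, -0.  ,  1.26, -1.41])) [539.56517051 202.51222661 199.88364372]
```

View pics/t2.png

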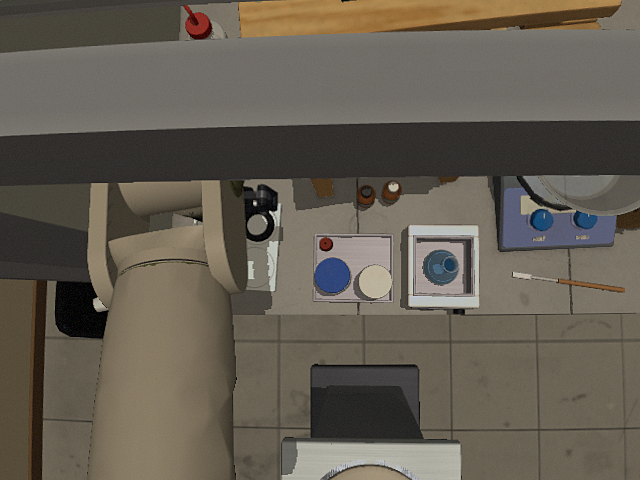

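{"method": "jog_arm", "body": {
  "series": "0.001 0.001 0.1 0 0 0 0.62;0.001 0.001 0.2 0 0 0 0.62;0.001 0.001 0.3 0 0 0 0.62;0.001 0.001 0.36 0 0 0 0.62;0.001 0.001 0.38 0 0 0 0.62;0.001 0.001 0.395 0 0 0 0.62;0.001 0.001 0.395 0 0 0 0.62;0.001 0.001 0.395 0 0 0 0.62"
}}

```text
time_s: 25.45
eef_pos: [539.6, 203.0, 42.7]
ee_rot: [0.001, 0.0, 1.0, 0.0]
force: [-0.5, 0.2, -0.3]
grip_width: 0.81
grip_force: 0.0
```

```bash
python3 - <<'E'
from h import *
p=capture("wrist");cv2.imwrite("pics/w4.png",p["img"][:,:,::-1])
print(jog((539,203,37),np.pi/2),sense()["eef_pos"],sense()["force"])
E
```

```text
(array([0.0013, 0.0001, 0.0141]), array([ 0.0001,  0.0008, -0.0002]), array([ 1.2000e-03, -2.0000e-04,  1.9998e+00]), array([ 0.16,  0.66,  1.55, -0.  ,  0.93, -1.41])) [539.51712467 202.96403706  42.63217967] [-0.07521147 -0.2981295  -0.49244622]
```

View pics/w4.png

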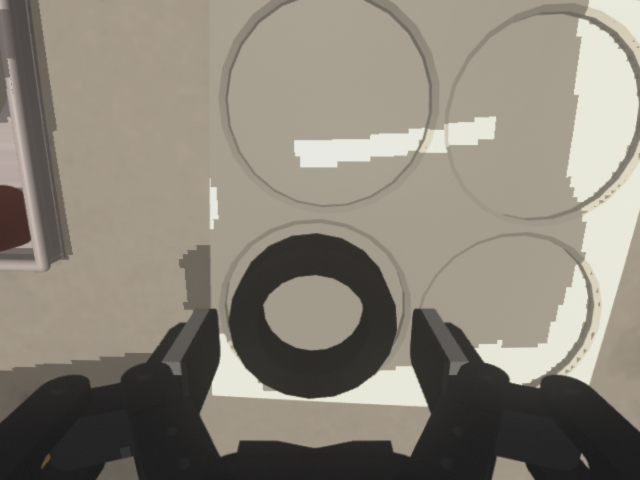

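{"method": "jog_arm", "body": {
  "series": "0.0015 0 0.006 0 0 0 0.62;0.0015 0 0.012 0 0 0 0.62;0.0015 0 0.016 0 0 0 0.62;0.0015 0 0.016 0 0 0 0.62"
}}

```text
time_s: 26.0
eef_pos: [538.5, 202.9, 35.3]
ee_rot: [-0.0, 0.0, 1.0, -0.0]
force: [-1.0, 0.5, -0.8]
grip_width: 0.81
grip_force: 0.0
```

{"method": "jog_arm", "body": {
  "series": "0 0 0.004 0 0 0 0.62;0 0 0.008 0 0 0 0.62;0 0 0.008 0 0 0 0.62"
}}

```text
time_s: 26.38
eef_pos: [538.5, 202.9, 32.1]
ee_rot: [-0.0, 0.0, 1.0, -0.0]
force: [0.3, 0.1, 0.4]
grip_width: 0.81
grip_force: 0.0
```

{"method": "jog_arm", "body": {
  "series": "0 0 0 0 0 0 0.4;0 0 0 0 0 0 -1;0 0 0 0 0 0 -1;0 0 0 0 0 0 -1;0 0 0 0 0 0 -1;0 0 -0.01 0 0 0 -1;0 0 -0.03 0 0 0 -1;0 0 -0.1 0 0 0 -1;0 0 -0.2 0 0 0 -1;0 0 -0.3 0 0 0 -1;0 0 -0.3 0 0 0 -1;0 0 -0.3 0 0 0 -1",
  "grip_force": 70
}}

```text
time_s: 27.88
eef_pos: [537.9, 202.8, 151.1]
ee_rot: [-0.001, 0.0, 1.0, -0.0]
force: [0.8, -0.1, -3.6]
grip_width: 0.693
grip_force: 76.3
```

```bash
python3 - <<'E'
from h import *
p=capture("wrist");cv2.imwrite("pics/w5.png",p["img"][:,:,::-1]);s=sense();e=s["eef_pos"]
print(e,s["force"])
for z in (-24,-20,-16): print(z,fit("ring",p,e[:2],e[2]+z,False))
E
```

```text
[537.79936365 202.76592451 150.71856328] [-1.05286138  0.12366432 -2.82269997]
-24 (array([537.298, 203.278]), np.float64(0.041), 0.69)
-20 (array([536.655, 203.178]), np.float64(0.091), 0.69)
-16 (array([535.535, 203.1  ]), np.float64(0.142), 0.69)
```

View pics/w5.png

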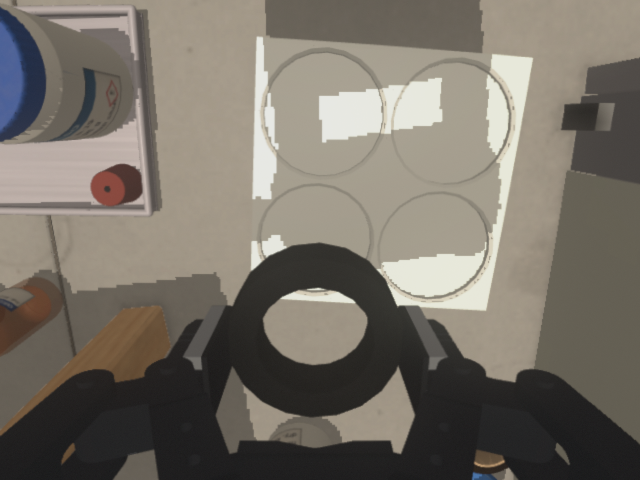

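{"method": "jog_arm", "body": {
  "series": "0 0 -0.1 0 0 0 -1;0.1 -0.05 -0.1 0 0 0 -1;0.18 -0.16 -0.1 0 0 0 -1;0.19 -0.28 -0.1 0 0 0 -1;0.19 -0.4 -0.1 0 0 0 -1;0.19 -0.52 -0.1 0 0 0 -1;0.19 -0.64 -0.1 0 0 0 -1;0.19 -0.74 -0.1 0 0 0 -1;0.19 -0.8 -0.1 0 0 0 -1;0.19 -0.818 -0.1 0 0 0 -1;0.19 -0.818 -0.1 0 0 0 -1;0.19 -0.818 -0.1 0 0 0 -1"
}}

```text
time_s: 29.58
eef_pos: [462.4, -123.4, 192.2]
ee_rot: [-0.0, -0.0, 1.0, 0.0]
force: [-0.3, -0.1, -2.6]
grip_width: 0.697
grip_force: 77.2
```

```bash
python3 - <<'E'
from h import *
p=capture("wrist");cv2.imwrite("pics/w6.png",p["img"][:,:,::-1]);s=sense();e=s["eef_pos"]
print(e,s["force"],jog((462,-124.5,130),np.pi/2))
print(fit("ring",p,e[:2],e[2]-22,False),fit("flask",p,(462,-125),18,False))
for n in("scene","top"):
    p=capture(n); print(n,fit("ring",p,e[:2],e[2]-22,False),fit("flask",p,(462,-125),18,False))
E
```

```text
[ 462.45867624 -123.41424543  192.24868761] [-0.41642386  0.13603662 -3.30365009] (array([ 0.0011, -0.0027,  0.1556]), array([ 0.0001, -0.0001,  0.0005]), array([ 2.0000e-04,  2.0000e-04, -1.9995e+00]), array([-0.51,  0.27,  1.72,  0.  ,  1.16, -2.08]))
(array([ 461.64 , -122.851]), np.float64(0.072), 0.86) (array([ 458.697, -124.65 ]), np.float64(0.07), 0.64)
scene (array([ 460.815, -124.308]), np.float64(0.11), 0.56) (array([ 466.164, -126.08 ]), np.float64(0.16), 0.71)
top None None
```

View pics/w6.png

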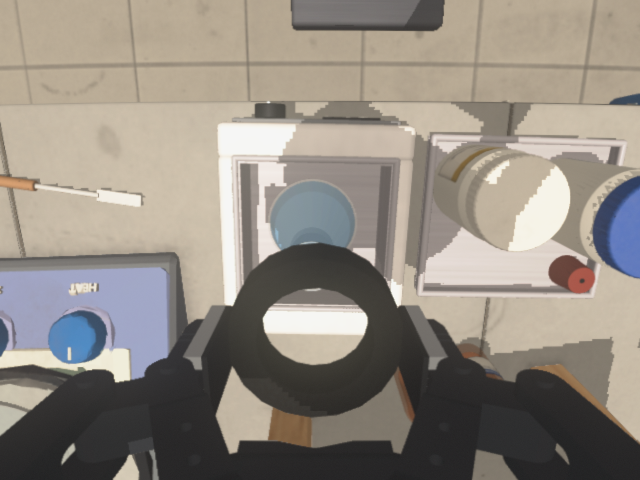

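```bash
python3 - <<'E'
from h import *
p=capture("wrist")
f=regions_of("flask",p)[0]["region"]; r=regions_of("ring",p)[0]["region"]
a=np.argwhere(f); row=a[:,0].min(); col=(a[:,1].min()+a[:,1].max())/2
print(row,col,at_z(p,(row,col),18)+[32,0,0])
b=np.argwhere(r); row=b[:,0].min(); col=(b[:,1].min()+b[:,1].max())/2
print(row,col,at_z(p,(row,col),170)+[31,0,0],at_z(p,(row,col),190)+[31,0,0])
E
```

```text
179 313.0 [ 460.0500372  -124.80147005   18.        ]
243 315.0 [ 462.20014378 -123.54864965  170.        ] [ 456.4021425  -123.57314996  190.        ]
```

{"method": "jog_arm", "body": {
  "series": "0.0055 -0.003 0 0 0 0 -1;0.0055 -0.003 0.08 0 0 0 -1;0.0055 -0.003 0.12 0 0 0 -1;0.0055 -0.003 0.12 0 0 0 -1;0.0055 -0.003 0.12 0 0 0 -1"
}}

```text
time_s: 30.8
eef_pos: [460.6, -125.7, 145.1]
ee_rot: [0.001, 0.0, 1.0, -0.0]
force: [-0.2, -0.1, -2.4]
grip_width: 0.692
grip_force: 77.2
```

```bash
python3 - <<'E'
from h import *
p=capture("wrist");im=p["img"][:,:,::-1];cv2.imwrite("pics/w7.png",im);s=sense();e=s["eef_pos"]
p=capture("scene");cv2.imwrite("pics/s7.png",cv2.resize(p["img"][170:350,320:540,::-1],None,fx=3,fy=3))
print(e,s["force"])
E
```

```text
[ 460.62298555 -125.72088283  145.17489503] [-0.22894958 -0.42864856 -3.27170913]
```

View pics/w7.png

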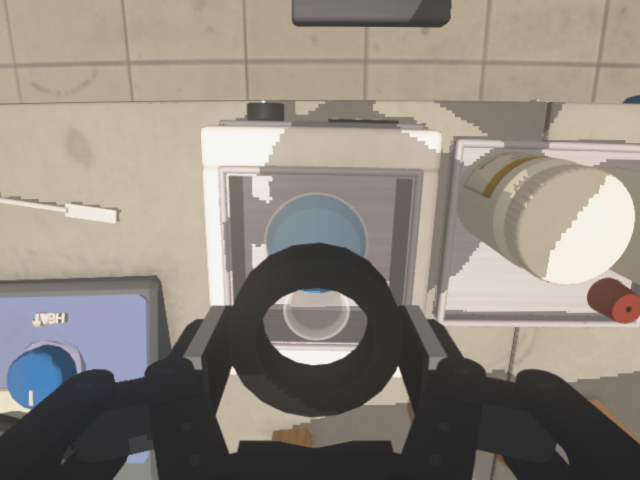

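```bash
python3 - <<'E'
from h import *
p=capture("wrist")
print(at_z(p,(341,316.5),118)-[13,0,0], at_z(p,(315,283.5),118)+[0,-13,0],at_z(p,(315,349.5),118)+[0,13,0])
r=regions_of("ring",p)[0]["region"];b=np.argwhere(r); row=b[:,0].min(); col=(b[:,1].min()+b[:,1].max())/2
print(at_z(p,(row,col),123)+[31,0,0])
E
```

```text
[ 458.81749232 -124.44754633  118.        ] [ 460.31365408 -150.46812132  118.        ] [460.30791915 -98.45929957 118.        ]
[ 460.3031838 -125.0675253  123.       ]
```

{"method": "jog_arm", "body": {
  "series": "0.002 0.0015 0.03 0 0 0 -1;0.002 0.0015 0.06 0 0 0 -1;0.002 0.0015 0.09 0 0 0 -1;0.002 0.0015 0.12 0 0 0 -1;0.002 0.0015 0.138 0 0 0 -1;0.002 0.0015 0.138 0 0 0 -1"
}}

```text
time_s: 31.75
eef_pos: [459.3, -124.8, 88.6]
ee_rot: [-0.0, 0.0, 1.0, 0.0]
force: [-0.8, -0.3, -3.3]
grip_width: 0.697
grip_force: 77.2
```

{"method": "jog_arm", "body": {
  "series": "0 0 0.005 0 0 0 -1;0 0 0.01 0 0 0 -1;0 0 0.01 0 0 0 -1;0 0 0.01 0 0 0 0.5;0 0 0.01 0 0 0 1;0 0 0.01 0 0 0 1;0 0 0.01 0 0 0 1;0 0 -0.03 0 0 0 1;0 0 -0.12 0 0 0 1;0 0 -0.25 0 0 0 1;0 0 -0.3 0 0 0 1;0 0 -0.3 0 0 0 1;0 0.1 -0.3 0 0 0.1 1;0 0.2 -0.3 0 0 0.1 1;0 0.3 -0.3 0 0 0 1;0 0.3 -0.3 0 0 0 1;0 0.3 -0.3 0 0 0 1",
  "grip_force": 45
}}

```text
time_s: 33.88
eef_pos: [459.3, -5.2, 208.2]
ee_rot: [-0.001, 0.001, 1.0, 0.0]
force: [0.3, -0.5, 0.6]
grip_width: 1.002
grip_force: 0.0
```

```bash
python3 - <<'E'
from h import *
p=capture("scene");cv2.imwrite("pics/s8.png",cv2.resize(p["img"][200:350,280:480,::-1],None,fx=3.5,fy=3.5))
print(fit("ring",p,(460,-124.5),60,False),fit("flask",p,(460,-124.5),18,False))
p=capture("wrist")
print(fit("jar_short",p,(434.4,-7),2,False),fit("jar_tall",p,(445.5,62.5),2,False),fit("ring",p,(460,-124.5),60,False))
print(jog((434.4,-6.9,210),np.pi*.75),sense()["eef_pos"])
E
```

```text
(array([ 460.155, -126.03 ]), np.float64(0.096), 0.67) (array([ 464.006, -126.095]), np.float64(0.109), 0.65)
(array([431.71 ,  -7.698]), np.float64(0.044), 0.63) (array([441.787,  61.238]), np.float64(0.033), 0.81) (array([ 459.199, -124.375]), np.float64(0.066), 0.67)
(array([ 0.0627, -0.0041, -0.0025]), array([ 0.000e+00, -1.000e-04, -5.009e-01]), array([-1.0000e-04, -0.0000e+00,  1.4991e+00]), array([-0.27,  0.21,  1.75, -0.  ,  1.19, -1.84])) [459.48232842  -5.30295566 209.00597864]
```

View pics/s8.png

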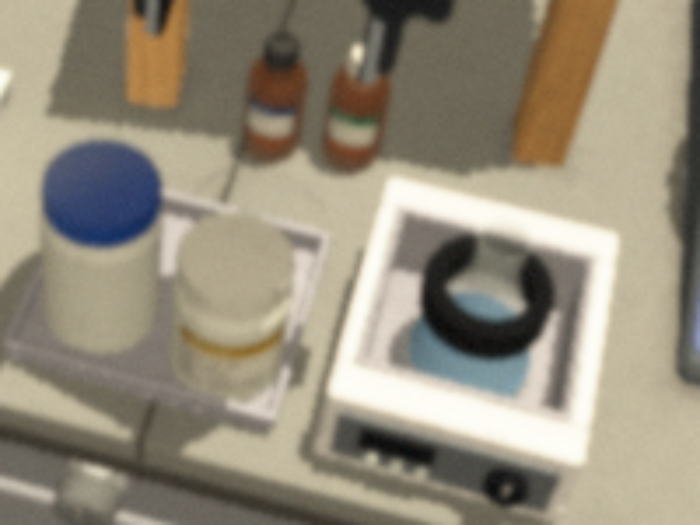

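{"method": "jog_arm", "body": {
  "series": "0.06 -0.004 0 0 0 -0.1 1;0.0625 -0.004 0 0 0 -0.2 1;0.0625 -0.004 0 0 0 -0.3 1;0.0625 -0.004 0 0 0 -0.4 1;0.0625 -0.004 0 0 0 -0.5 1;0.0625 -0.004 0 0 0 -0.5 1;0.0625 -0.004 0 0 0 -0.5 1;0.0625 -0.004 0.12 0 0 -0.5 1;0.0625 -0.004 0.24 0 0 -0.5 1;0.0625 -0.004 0.32 0 0 -0.5 1;0.0625 -0.004 0.36 0 0 -0.5 1;0.0625 -0.004 0.36 0 0 -0.5 1;0.0625 -0.004 0.36 0 0 -0.5 -1;0.0625 -0.004 0.36 0 0 -0.5 -1;0.0625 -0.004 0.36 0 0 -0.5 -1;0.0625 -0.004 0.36 0 0 -0.5 -1;0.0625 -0.004 0.36 0 0 -0.5 -1;0.0625 -0.004 0.36 0 0 -0.5 -1;0.0625 -0.004 0.36 0 0 -0.5 -1",
  "grip_force": 45
}}

```text
time_s: 36.6
eef_pos: [435.0, -6.6, 66.2]
ee_rot: [0.001, -0.382, 0.924, -0.001]
force: [-0.9, -0.5, 7.4]
grip_width: 0.66
grip_force: 47.1
```

```bash
python3 - <<'E'
from h import *
print(jog((461.4,207.4,74),np.pi*.75),sense()["eef_pos"])
E
```

```text
(array([-0.4247,  0.3318, -0.0195]), array([-0.0009,  0.0006, -0.0005]), array([9.0000e-04, 1.5000e-03, 1.9995e+00]), array([-0.29,  0.38,  1.97,  0.  ,  0.79, -2.64])) [434.96087327  -6.55016755  66.23832369]
```

{"method": "jog_arm", "body": {
  "series": "0 0 -0.1 0 0 0 -1;0 0 -0.2 0 0 0 -1;0 0 -0.35 0 0 0 -1;0 0 -0.35 0 0 0 -1;-0.11 0.09 -0.35 0 0 0 -1;-0.22 0.18 -0.35 0 0 0 -1;-0.33 0.26 -0.35 0 0 0 -1;-0.425 0.332 -0.35 0 0 0 -1;-0.425 0.332 -0.35 0 0 0 -1;-0.425 0.332 -0.35 0 0 0 -1;-0.425 0.332 -0.22 0 0 0 -1;-0.425 0.332 -0.12 0 0 0 -1;-0.425 0.332 -0.06 0 0 0 -1;-0.425 0.332 -0.035 0 0 0 -1;-0.425 0.332 -0.025 0 0 0 -1;-0.425 0.332 -0.02 0 0 0 -1;-0.425 0.332 -0.02 0 0 0 -1;-0.425 0.332 -0.02 0 0 0 -1"
}}

```text
time_s: 38.85
eef_pos: [461.4, 207.5, 74.3]
ee_rot: [0.001, -0.383, 0.924, -0.0]
force: [-1.6, -2.8, 6.5]
grip_width: 0.664
grip_force: 49.6
```

```bash
python3 - <<'E'
from h import *
s=sense();print(s["eef_pos"],s["force"],s["wrist_torque"])
p=capture("scene");print(fit("jar_short",p,(461,207),10,False)); print(fit("jar_tall",p,(445,62),2,False))
E
```

```text
[461.36811299 207.50445795  74.31101989] [-1.6470702  -2.79637388  6.53144388] [-0.4818426   0.41230961  0.03055367]
(array([462.377, 207.023]), np.float64(0.148), 0.83)
(array([443.119,  60.997]), np.float64(0.051), 0.69)
```

{"method": "jog_arm", "body": {
  "series": "0 0 0 0 0 0 1;0 0 0 0 0 0 1;0 0 0 0 0 0 1;0 0 0 0 0 0 1;0 0 -0.05 0 0 0 1;0 0 -0.17 0 0 0 1;0 0 -0.32 0 0 0 1;0 0 -0.32 0 0 0 1;0.14 -0.114 -0.32 0 0 0 1;0.2845 -0.228 -0.32 0 0 0 1;0.2845 -0.228 -0.32 0 0 0 1;0.2845 -0.228 -0.32 0 0 0 1;0.2845 -0.228 -0.2 0 0 0 1;0.2845 -0.228 -0.1 0 0 0 1;0.2845 -0.228 -0.04 0 0 0 1;0.2845 -0.228 0 0 0 0 1;0.2845 -0.228 0 0 0 0 1"
}}

```text
time_s: 41.12
eef_pos: [444.1, 63.7, 72.0]
ee_rot: [-0.001, -0.383, 0.924, 0.001]
force: [0.7, 0.0, -0.3]
grip_width: 1.004
grip_force: 0.0
```

{"method": "jog_arm", "body": {
  "series": "0 0 0 0 0 0 -1;0 0 0 0 0 0 -1;0 0 0 0 0 0 -1;0 0 0 0 0 0 -1;0 0 0 0 0 0 -1;0 0 0 0 0 0 -1;0 0 0 0 0 0 -1"
}}

```text
time_s: 42.0
eef_pos: [445.3, 63.0, 74.0]
ee_rot: [0.001, -0.383, 0.924, -0.0]
force: [-1.3, 2.0, 5.6]
grip_width: 0.689
grip_force: 48.7
```

```bash
python3 - <<'E'
from h import *
print(jog((468.5,286.2,82),np.pi*.75),sense()["eef_pos"])
p=capture("scene");print(fit("jar_short",p,(461,207),10,False)); 
E
```

```text
(array([-0.4356,  0.3536, -0.0197]), array([-0.0006,  0.0008, -0.0002]), array([1.3000e-03, 1.0000e-03, 1.9998e+00]), array([-0.12,  0.39,  1.92,  0.  ,  0.83, -2.48])) [445.26630441  62.99641533  74.02934339]
(array([460.949, 207.277]), np.float64(0.091), 0.83)
```

{"method": "jog_arm", "body": {
  "series": "0 0 -0.1 0 0 0 -1;0 0 -0.2 0 0 0 -1;0 0 -0.35 0 0 0 -1;0 0 -0.35 0 0 0 -1;-0.11 0.09 -0.35 0 0 0 -1;-0.22 0.18 -0.35 0 0 0 -1;-0.33 0.27 -0.35 0 0 0 -1;-0.4355 0.3535 -0.35 0 0 0 -1;-0.4355 0.3535 -0.35 0 0 0 -1;-0.4355 0.3535 -0.35 0 0 0 -1;-0.4355 0.3535 -0.22 0 0 0 -1;-0.4355 0.3535 -0.12 0 0 0 -1;-0.4355 0.3535 -0.06 0 0 0 -1;-0.4355 0.3535 -0.035 0 0 0 -1;-0.4355 0.3535 -0.025 0 0 0 -1;-0.4355 0.3535 -0.02 0 0 0 -1;-0.4355 0.3535 -0.02 0 0 0 -1;-0.4355 0.3535 -0.02 0 0 0 -1"
}}

```text
time_s: 44.35
eef_pos: [468.7, 285.9, 82.0]
ee_rot: [0.001, -0.383, 0.924, -0.0]
force: [-0.8, -1.0, 4.5]
grip_width: 0.687
grip_force: 50.5
```

{"method": "jog_arm", "body": {
  "series": "0 0 0 0 0 0 1;0 0 0 0 0 0 1;0 0 0 0 0 0 1;0 0 0 0 0 0 1;0 0 -0.05 0 0 0 1;0 0 -0.17 0 0 0 1;0 0 -0.32 0 0 0 1;0 0 -0.4 0 0 0 1;0.1 0 -0.4 0 0 0 1;0.2 0 -0.4 0 0 0 1;0.3 0 -0.4 0 0 0 1;0.3 0 -0.4 0 0 0 1;0.3 0 -0.4 0 0 0 1;0.3 0 -0.4 0 0 0 1"
}}

```text
time_s: 46.1
eef_pos: [383.8, 201.4, 241.0]
ee_rot: [0.0, -0.383, 0.924, 0.0]
force: [0.1, -0.4, 0.0]
grip_width: 1.002
grip_force: 0.0
```

```bash
python3 - <<'E'
from h import *
for n in("top","scene"):
    p=capture(n);cv2.imwrite(f"pics/{n}9.png",p["img"][:,:,::-1])
    for l,x,z in(("jar_tall",(468,286),10),("jar_short",(461,207),10),("flask",(460,-124.5),18),("ring",(460,-124.5),60)): print(n,l,fit(l,p,x,z,False))
E
```

```text
top jar_tall (array([469.586, 283.759]), np.float64(0.159), 0.82)
top jar_short (array([462.773, 205.593]), np.float64(0.176), 0.92)
top flask (array([ 462.644, -125.086]), np.float64(0.266), 0.88)
top ring (array([ 461.009, -124.289]), np.float64(0.122), 0.83)
scene jar_tall (array([467.802, 285.473]), np.float64(0.073), 0.62)
scene jar_short (array([463.023, 208.061]), np.float64(0.097), 0.97)
scene flask (array([ 461.455, -126.879]), np.float64(0.125), 0.57)
scene ring (array([ 459.347, -126.283]), np.float64(0.065), 0.84)
```

View pics/scene9.png

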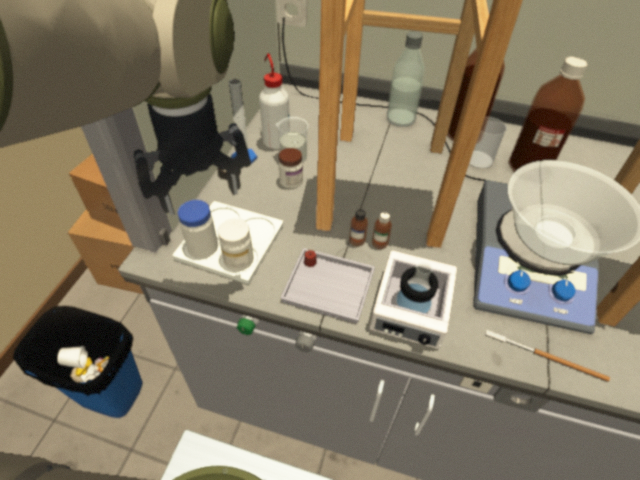

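Both jars are back in their front recesses (about 197,232 and 236,243). The flask stands in the bath with the ring round it (about 417,287), and the gripper is clear.

```bash
python3 -c "
from rig import finish_job
print(finish_job())"
```

```text
the job is handed in; nothing more can be done
None
```

I handed the job in at about 46 s, and the last pictures look right: both jars are back upright in their own recesses, and the flask is in the bath with the ring round its cone. The hand-in gave no verdict.

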